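# Wedge a taper locating plug home in a welding fixture

## Task

Of the two taper plugs standing on the welding bench, pick up the smaller one and set it, narrow end down, into the tapered bush of the round fixture so that it centres itself. Then press it straight down against the stiff knock-out pin until it is wedged fully home with its flange flush on the bush, finishing with a firm, steady push of about 20 N held for a moment (30 N or more could mark the taper), and leave it seated and upright. Put it in gently without dropping or tipping it, and do not shift the larger plug.

Things in the scene. Friction and masses are not known exactly. Their poses are not given: they have to be found in the camera images.
- plug_mid (a point): Smaller plug: loose plain steel, 92 mm tall, 0.5 kg, standing on its narrow end. From the foot up: cone of radius 13 mm growing to 24 mm at 40 mm; flange of radius 27 mm, 40 to 47 mm; cylindrical stem 26 mm in diameter, 47 mm to the flat top. Grasp the stem from above. This point: on its axis, 46 mm above the foot and 46 mm below the top; z along the axis to the stem.
- plug_big_mid (a point): Larger plug, same plain steel and form, 110 mm tall, foot radius 18 mm, flange radius 34 mm, stem 30 mm in diameter. It does not fit and must stay where it stands. This point: on its axis half-way up (55 mm above the foot).
- fixture: The fixture, bolted down: a grey round foot of radius 62 mm, 10 mm high, carrying an upright ring of outer radius 46 mm, inner radius 37 mm, its top 45 mm above the bench. Origin on the ring's axis at bench height, z up. In the ring stands the steel bush.
- bush_nominal (a point): Nominal middle of the bush's mouth: on the ring's axis, 62 mm above the bench. The fixed bush was set by hand and is NOT measured: its true mouth is up to 5 mm off in x and in y and 11 mm up or down. Its oiled bore matches the smaller plug's cone: radius 24 mm at the mouth, narrowing downwards. With the plug home, cone and bore fit and the flange lies flush on the bush's top face.
- pin (a joint): How far the flat brass knock-out pin (radius 9 mm) at the bottom of the bore is pushed down, m: 0 = up, its top 27 mm below the mouth; 0.013 = plug home, flange flush. A plug set in loosely rests on it 13 mm short of home, a little loose sideways. It slides stiffly (friction 13 N, no spring, stays put): about 8 N on the plug moves it, then the force rises steeply at home.
Mind the look-alikes: they are no part of the job. What is shaped like the part that bears plug_mid but blue is not meant.

How it is judged (in metres and radians):
On the way, in this order (a step that is already met when the one before it is completed fails the run):
1. the smaller plug is lifted clear of the bench, the knock-out pin still up (height (world z) of plug_mid above 0.075 m and horizontal distance between plug_mid and fixture above 0.07 m and value of joint pin below 0.003 m), for 0.1 s.
2. the plug is down at home in the bush and pressed there by the robot (plug on bush and pin over 17 N, its own 5 N weight included) (horizontal distance between plug_mid and fixture below 0.01 m and angle between plug_mid's own z axis and vertical below 0.06 rad and value of joint pin above 0.0115 m and height (world z) of plug_mid below 0.082 m and contact force between plug and bush above 17 N), for 0.2 s.
At the end, for the whole second after the job is handed in: The smaller plug rests wedged in the bush: knock-out pin at least 11.5 mm down (flange flush on the bush within 1.5 mm), plug within 10 mm of the fixture's axis, its mid-point lower than 82 mm above the bench, upright within 0.06 rad, at rest (horizontal distance between plug_mid and fixture below 0.01 m and angle between plug_mid's own z axis and vertical below 0.06 rad and value of joint pin above 0.0115 m and height (world z) of plug_mid below 0.082 m and linear speed of plug below 0.01 m/s); the robot touches nothing.
It fails at once if the bush (with its pin) is loaded by the plug with more than 45 N (contact force between plug and bush above 45 N).
It fails at once if the smaller plug is tipped by more than 0.5 rad (angle between plug_mid's own z axis and vertical above 0.5 rad).
It fails at once if the larger plug is moved by more than 15 mm (distance of plug_big_mid from where it was at the start of the episode above 0.015 m).
It also fails if it takes over 72 s, if anything falls off the work surface, if the arm or the gripper's body presses on something with over 40 N, if the wrist force passes 120 N, or if a joint passes its speed limit or range.

## Robot

A 7-joint arm with a two-finger parallel gripper is mounted at the origin on the work surface. World frame = base frame: x ahead of the robot, y to its left, z up, the work surface at z = 0. Lengths are in mm, angles in rad, forces in N, time in s.
With the tool pointing down it reaches from about 400 to 875 mm from the base axis. Payload 4.4 kg.
Tool frame: the origin (TCP) lies at the very end of the fingers, on their centre line; the grasp point (between the pads) lies 19 mm behind it; z points along the fingers, y is the line along which they close (so a half turn about z gives the same grasp; the last joint's range is limited). The gripper opens to 85 mm and grips with 20 to 120 N. Pads are 22 mm wide; open, the fingers measure 114 mm over their backs; the gripper's body (76 mm by 85 mm) begins 54 mm behind the grasp point. The pads swing forward as they close: fully open they stand 13 mm farther back than shut.
Start: joints at [1.146, 0.628, 0.038, 1.517, -0.027, 0.996, -0.02], TCP at [228.276, -608.611, 231.313] pointing down, gripper open.
Joint ranges: [-3.06, 3.06], [-0.37, 2.12], [-1.25, 1.32], [0.18, 2.47], [-1.1, 4.24], [0.23, 1.98], [-2.94, 2.94]. Speed limits (rad/s): [2.57, 2.57, 3.14, 3.14, 3.14, 3.14, 3.14].

## Interface

Orientations are given as [roll, pitch, yaw] about the fixed x, y, z axes, in that order (R = Rz(yaw) Ry(pitch) Rx(roll)).
In Python, from cell import monitor, viewer, workorder gives the robot as it stands.
- The arm moves only by the tool arm_command, never from a script. Its argument "series" is one flat list of numbers, 5 for each row, row after row: the opening in per cent of the stroke, from 0 (shut) to 100 (fully open), then the shift along the tool's x, y, z in cm, then the turn about the tool's z in degrees. In form: [claw, x, y, z, roll, claw, x, y, z, roll, ...]. A call has exactly 5 rows; each row is the pose to reach, as a shift and turn from the pose commanded when the call began, along the tool's axes at that moment; what a row does not reach only later rows make up. A row lasts 1/12 s, in which the tool goes at most 41.7 mm and 7.16 degrees, less where a joint would pass 70% of its speed; a pose out of reach is approached as far as the arm can. A call with a gripper value outside its range is refused whole. The fingers move at their own pace and stop on an object; the grip force is fixed at half the most. Time passes only in rows, so rows that repeat a pose let the fingers close, or fill a call up. It gives the time, the measured TCP pose, the force, the opening and the grip force at its end, in the units of the state.
- monitor.read_state(): the state, without advancing time (a new reading comes with each control period).
- viewer.get_image(name): name is "side" or "top"; returns (picture, depth): 384x512x3 uint8, red, green, blue; 384x512 float32, mm along the optical axis (not along the pixel's ray), 0 where there is no reading.
- viewer.camera_model(name): a dict with "mtx" (3x3 intrinsics, pixels), "R" (3x3) and "t" (3): a world point X has camera coordinates R X + t. Camera axes: x right, y down, z forward; pixel columns grow to the right and rows downward; lengths in mm; the calibration is good to about 2 mm. A picture is of the moment at which its call begins. camera_model takes no time and is no camera call.
- workorder.finish_job(): hands the job in; it is judged then, once.
The state is a dict: "clock": time; "qpos": joint angles; "qd": joint speeds; "tau": joint torques, N m; "eef_pos": TCP position; "tool_rot": TCP orientation; "force": force on the tool from outside, world axes, zero at the start; "torque": the same for the moment, N m; "width": finger opening in mm; "gripper_force": force on a finger pad.
Only numpy, scipy, OpenCV 4.12 (cv2) and the standard library are available. Lean on these libraries where they do the work, as an engineer would, in place of code of your own. Each camera call takes 0.05 s, during which the arm holds its last target. There are 200 camera calls.

## Working session

There is one attempt and no reset: what is moved stays moved. The work goes in short steps, Python scripts to look and compute and a tool call to move; the robot and the scene stay as the last step left them, time stands still between calls to the robot, and variables do not carry over. Pictures are saved under pics/ and viewed, at most 10 in all, crops included, and the job is handed in when it is done.

Besides the shell and the picture viewer there is one more tool, called after "Call:" as a command line: name --argument value ..., lists and objects as JSON in quotes. arm_command: Moves the arm, as the interface text tells. Its arguments: {"type":"object","properties":{"series":{"type":"array","items":{"type":"number"}}},"required":["series"]}

```bash
mkdir -p pics; python3 - <<'E'
from cell import monitor, viewer
import cv2,numpy as np
s=monitor.read_state();print({k:np.round(v,3).tolist() for k,v in s.items()})
for n in("top","side"):
    p,d=viewer.get_image(n);cv2.imwrite(f"pics/{n}0.png",p[:,:,::-1]);np.save(f"pics/{n}0d.npy",d)
    m=viewer.camera_model(n);print(n,{k:np.round(v,3).tolist() for k,v in m.items()})
E
```

```text
{'clock': 0.0, 'qpos': [1.146, 0.629, 0.038, 1.518, -0.027, 0.996, -0.02], 'qd': [-0.001, 0.0, 0.0, 0.0, -0.002, 0.001, 0.002], 'tau': [0.0, -56.34, 1.226, -19.344, 0.011, 0.011, -0.0], 'eef_pos': [228.039, -608.01, 230.374], 'tool_rot': [-3.14, 0.0, 0.359], 'force': [0.07, 0.483, 0.21], 'torque': [0.012, 0.054, -0.017], 'gripper_force': 0.0, 'width': 85.365}
top {'mtx': [[450.646, 0.0, 258.307], [0.0, 450.646, 198.678], [0.0, 0.0, 1.0]], 'R': [[-0.025, -1.0, -0.006], [-0.971, 0.026, -0.238], [0.238, -0.0, -0.971]], 't': [21.483, 486.057, 974.593]}
side {'mtx': [[413.833, 0.0, 256.153], [0.0, 413.833, 190.452], [0.0, 0.0, 1.0]], 'R': [[-0.75, -0.661, 0.0], [-0.386, 0.438, -0.812], [0.537, -0.609, -0.584]], 't': [340.275, 257.412, 765.349]}
```

View pics/top0.png

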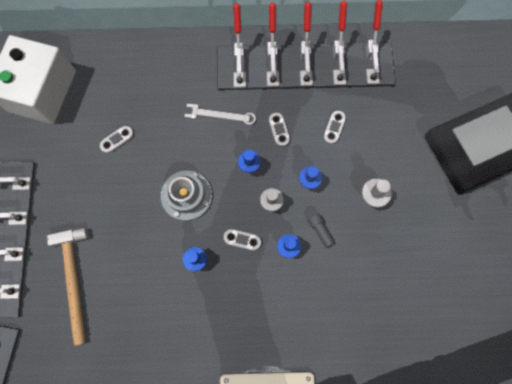

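View pics/side0.png

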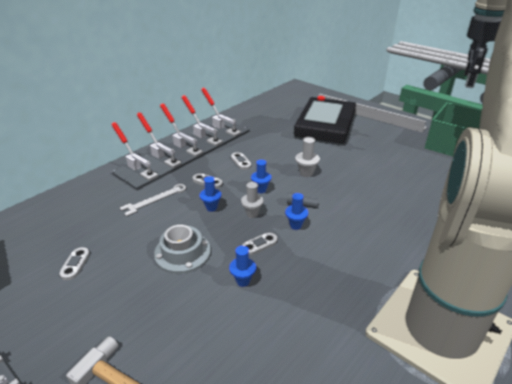

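The top view shows these possible targets:
- Plain grey plugs: the smaller at (272,199) and the larger at (377,192).
- Blue look-alikes at (250,160), (311,177), (290,245) and (195,259).
- Fixture at (187,194), with the bush and brass pin at (184,190).

I choose the grey plug at (272,199), which is at (252,200) in the side view. I'll check it in a close crop.

```bash
cat > h.py <<'E'
from cell import monitor, viewer
import cv2,numpy as np
def cloud(n,d):
    m=viewer.camera_model(n);K,R,t=m["mtx"],np.array(m["R"]),np.array(m["t"]);K=np.array(K)
    v,u=np.mgrid[:d.shape[0],:d.shape[1]]
    c=np.stack([(u-K[0,2])/K[0,0]*d,(v-K[1,2])/K[1,1]*d,d],-1)
    return (c-t)@R
def ray(n,u,v,z):
    m=viewer.camera_model(n);K,R,t=[np.array(m[k],float) for k in("mtx","R","t")]
    o=-R.T@t; w=R.T@np.linalg.solve(K,[u,v,1]); return o+w*(z-o[2])/w[2]
E
python3 - <<'E'
from h import *
for n in("top","side"):
    p=cv2.imread(f"pics/{n}0.png");d=np.load(f"pics/{n}0d.npy");W=cloud(n,d)
    hsv=cv2.cvtColor(p,cv2.COLOR_BGR2HSV);blue=(hsv[...,0]>105)&(hsv[...,0]<130)&(hsv[...,1]>150)
    print(n,"bench z",np.median(W[300:330,150:200,2]))
    k,l,st,ce=cv2.connectedComponentsWithStats(((W[...,2]>80)&(W[...,2]<125)&(d>0)).astype(np.uint8))
    for i in range(1,k):
        if 15<st[i,4]<400:
            q=W[l==i]; print(np.round(ce[i]),st[i,2:].tolist(),"blue" if blue[l==i].mean()>.5 else "grey",np.round(np.median(q,0),1),"maxz",np.round(np.percentile(q[:,2],90),1))
    if n=="top":c0=(120,130,300,240)
    else:c0=(140,180,320,290)
    x,y,X,Y=c0
    cv2.imwrite(f"pics/{n}c.png",cv2.resize(p[y:Y,x:X],None,fx=4,fy=4,interpolation=cv2.INTER_CUBIC))
E
```

```text
top bench z 0.6812323984816325
[377.  19.] [10, 29, 168] grey [ 913.6 -288.9  105.7] maxz 121.2
[342.  19.] [8, 28, 163] grey [ 915.5 -204.6  106.3] maxz 121.7
[237.  22.] [8, 29, 162] grey [915.1  48.5 107.3] maxz 122.0
[272.  22.] [7, 28, 159] grey [914.5 -35.2 106.2] maxz 121.2
[307.  21.] [8, 28, 162] grey [ 913.8 -119.9  105.9] maxz 120.6
[249. 155.] [12, 12, 112] blue [580.1  27.6  92.4] maxz 94.7
[312. 172.] [12, 13, 118] blue [ 537.3 -113.9   91.7] maxz 94.3
[382. 187.] [17, 17, 201] grey [ 492.8 -261.7  109.3] maxz 112.0
[272. 195.] [11, 12, 112] grey [485.8 -21.7  92.5] maxz 94.3
[290. 243.] [12, 13, 115] blue [378.  -57.   91.8] maxz 94.4
[192. 256.] [13, 12, 119] blue [353.5 155.   92.8] maxz 94.9
side bench z 0.2740787081844241
[470.   1.] [15, 3, 28] grey [  816.6 -2527.3    85.4] maxz 91.4
[486.  62.] [7, 9, 36] grey [  355.4 -1320.4    86.3] maxz 90.1
[485.  68.] [7, 4, 20] grey [  333.9 -1250.4    85.7] maxz 88.9
[209.  98.] [14, 17, 87] grey [ 911.7 -284.8  104.3] maxz 120.6
[189. 106.] [14, 18, 96] grey [ 913.2 -200.4  105.3] maxz 121.5
[168. 115.] [14, 18, 101] grey [ 912.7 -115.   105.5] maxz 120.0
[146. 124.] [16, 19, 110] grey [911.7 -30.  105.2] maxz 121.4
[121. 135.] [16, 20, 126] grey [911.6  54.1 105.3] maxz 120.9
[309. 145.] [12, 16, 150] grey [ 488.5 -255.2  101.5] maxz 110.8
[261. 164.] [10, 9, 77] blue [ 532.1 -108.5   91.1] maxz 93.4
[209. 181.] [11, 11, 90] blue [575.3  33.3  91.3] maxz 93.5
[252. 187.] [11, 10, 97] grey [480.9 -17.2  91.5] maxz 93.3
[298. 198.] [12, 12, 105] blue [373.1 -52.3  91.2] maxz 93.5
[242. 252.] [13, 14, 149] blue [348.7 160.6  91.7] maxz 93.5
```

View pics/topc.png

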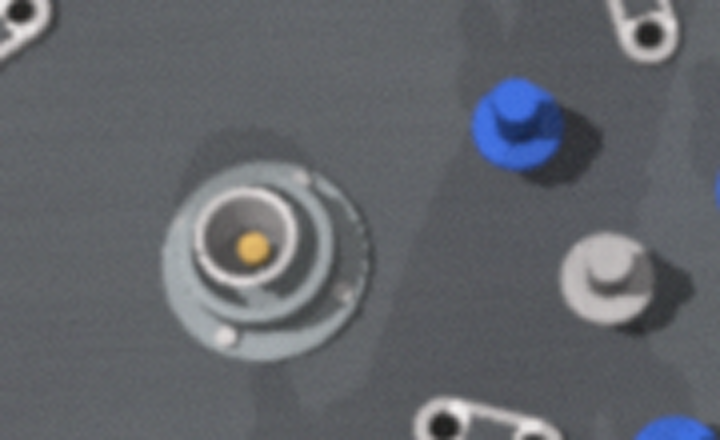

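View pics/sidec.png

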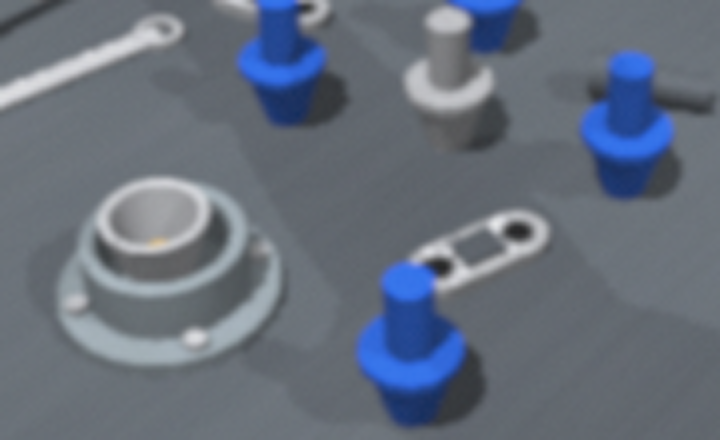

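The crops confirm the choice. The small plain-steel plug has its stem top at crop (612,262), full-image (272,195), and its neighbours are blue. The bush rim is at crop (246,236), full-image (181.5,189), with the brass pin visible inside. Next I measure the bush, the ring and the plug top with the same method.

```bash
python3 - <<'E'
from h import *
from scipy.optimize import least_squares
def circ(q):
    c=q.mean(0);f=least_squares(lambda a:np.hypot(q[:,0]-a[0],q[:,1]-a[1])-a[2],[*c,25],loss="soft_l1");return f.x
for n,c0 in(("top",(183,191)),("side",(180,240))):
    p=cv2.imread(f"pics/{n}0.png");d=np.load(f"pics/{n}0d.npy");W=cloud(n,d)
    v,u=np.mgrid[:384,:512];near=(np.hypot(u-c0[0],v-c0[1])<32)&(d>0)
    z=W[...,2];h,e=np.histogram(z[near],np.arange(0,84,3));print(n,dict(zip(e[:-1].astype(int).tolist(),h.tolist())))
    zt=np.percentile(z[near],99);print("z99",zt)
    m=near&(z>zt-4);q=W[m];print("rim",np.round(circ(q[:,:2]),1),np.median(q[:,2]),len(q))
    m=near&(abs(z-45)<2.5);print("ring top",np.round(circ(W[m][:,:2]),1),m.sum())
    m=near&(abs(z-10)<2.5);print("foot",np.round(circ(W[m][:,:2]),1),m.sum())
    g=cv2.cvtColor(p,cv2.COLOR_BGR2GRAY)
    pl=(272,195) if n=="top" else (252,187)
    m=(np.hypot(u-pl[0],v-pl[1])<12)&(z>88)&(z<98);q=W[m];print("stem",np.round(q.mean(0),1),m.sum(),ray(n,u[m].mean(),v[m].mean(),92).round(1))
    m=(np.hypot(u-pl[0],v-pl[1]-6)<22)&(abs(z-47)<2.5);print("flange",np.round(circ(W[m][:,:2]),1),m.sum())
E
```

```text
top {0: 638, 3: 211, 6: 154, 9: 504, 12: 275, 15: 62, 18: 31, 21: 26, 24: 29, 27: 33, 30: 43, 33: 48, 36: 49, 39: 53, 42: 159, 45: 225, 48: 75, 51: 15, 54: 31, 57: 34, 60: 105, 63: 57, 66: 3, 69: 0, 72: 0, 75: 0, 78: 0}
z99 63.943524566178766
rim [514.2 185.6  26.5] 62.42136478372938 165
ring top [512.6 182.4  41. ] 336
foot [517.7 186.6  53.8] 687
stem [487.2 -21.9  92.4] 101 [487.3 -21.9  92. ]
flange [489.3 -22.4  22.2] 218
side {0: 723, 3: 16, 6: 75, 9: 472, 12: 102, 15: 79, 18: 49, 21: 47, 24: 58, 27: 59, 30: 71, 33: 85, 36: 93, 39: 93, 42: 194, 45: 177, 48: 40, 51: 53, 54: 54, 57: 53, 60: 138, 63: 8, 66: 0, 69: 0, 72: 0, 75: 0, 78: 0}
z99 62.25050119090636
rim [510.7 187.8  26.8] 61.26585987349384 180
ring top [508.1 185.4  40.1] 344
foot [507.9 186.6  52.5] 561
stem [483.6 -19.1  92. ] 67 [483.5 -19.1  92. ]
flange [516.9 -49.7  55.5] 259
```

Top and side agree on the bush-to-plug vector: (27.0, 207.2) mm, with the bush mouth at z≈61.5. The plug itself is at about (485.3, -20.5), and its top height of 92 mm checks out. Now I move above the plug, keeping the yaw because the fingers clear the blue neighbours.

```bash
cat >> h.py <<'E'
def rel(*tgt):
    from scipy.spatial.transform import Rotation as Ro
    s=monitor.read_state();R=Ro.from_euler("xyz",s["tool_rot"]).as_matrix()
    print("t",round(s["clock"],2),"tcp",np.round(s["eef_pos"],1),"rot",np.round(s["tool_rot"],4),"F",np.round(s["force"],1),"w",round(s["width"],1),"tool cm",np.round(R.T@(np.array(tgt)-s["eef_pos"])/10,2))
E
python3 -c "
from h import *
rel(485.3,-20.5,170)"
```

```text
t 0.1 tcp [ 228.1 -608.1  230.5] rot [-3.1399 -0.      0.3588] F [-0.5  1.3  0.8] w 85.6 tool cm [ 44.71 -45.97   6.13]
```

Call:
arm_command --series '[100,2.2,-2.3,0,0,100,4.5,-4.6,0,0,100,6.7,-6.9,0,0,100,9,-9.2,0,0,100,11.2,-11.5,0,0]'

```text
clock: 0.52
eef_pos: [293.1, -459.8, 230.9]
tool_rot: [-3.141, -0.0, 0.359]
force: [0.7, -0.0, -0.2]
width: 85.2
gripper_force: 0.0
```

Call:
arm_command --series '[100,2.2,-2.3,0,0,100,4.5,-4.6,0,0,100,6.7,-6.9,0,0,100,9,-9.2,0,0,100,11.2,-11.5,0,0]'

```text
clock: 0.93
eef_pos: [357.5, -312.9, 231.2]
tool_rot: [-3.141, 0.0, 0.359]
force: [0.1, -0.8, 0.5]
width: 85.3
gripper_force: 0.0
```

Call:
arm_command --series '[100,2.2,-2.3,0,0,100,4.5,-4.6,0,0,100,6.7,-6.9,0,0,100,9,-9.2,0,0,100,11.2,-11.5,0,0]'

```text
clock: 1.35
eef_pos: [422.0, -166.0, 231.2]
tool_rot: [-3.141, 0.0, 0.359]
force: [0.8, 1.0, -0.0]
width: 85.4
gripper_force: 0.0
```

Call:
arm_command --series '[100,3,-3.1,1.5,0,100,6,-6.2,3,0,100,9,-9.3,5,0,100,11.2,-11.5,6,0,100,11.2,-11.5,6,0]'

```text
clock: 1.77
eef_pos: [487.7, -12.3, 169.2]
tool_rot: [-3.137, -0.001, 0.369]
force: [0.4, -0.4, -0.0]
width: 85.5
gripper_force: 0.0
```

```bash
python3 -c "
from h import *
rel(485.3,-20.5,120)"
```

```text
t 1.77 tcp [487.7 -12.3 169.2] rot [-3.1371e+00 -7.0000e-04  3.6910e-01] F [ 0.4 -0.4 -0. ] w 85.5 tool cm [-0.52  0.7   4.91]
```

Call:
arm_command --series '[100,0,0,1,0,100,0,0,2,0,100,0,0,3,0,100,0,0,3,0,100,0,0,3,0]'

```text
clock: 2.18
eef_pos: [485.7, -20.7, 141.0]
tool_rot: [-3.141, 0.001, 0.359]
force: [-0.6, 0.0, 0.4]
width: 85.4
gripper_force: 0.0
```

```bash
python3 - <<'E'
from h import *
rel(485.3,-20.5,56)
for n in("top","side"):
    p,d=viewer.get_image(n);cv2.imwrite(f"pics/{n}1.png",p[:,:,::-1])
a=cv2.imread("pics/side1.png")[90:240,170:370];cv2.imwrite("pics/s1.png",cv2.resize(a,None,fx=4,fy=4,interpolation=cv2.INTER_CUBIC))
E
```

```text
t 2.18 tcp [485.7 -20.7 141. ] rot [-3.1411e+00  1.5000e-03  3.5870e-01] F [-0.6  0.   0.4] w 85.4 tool cm [-0.01 -0.03  8.5 ]
```

View pics/s1.png

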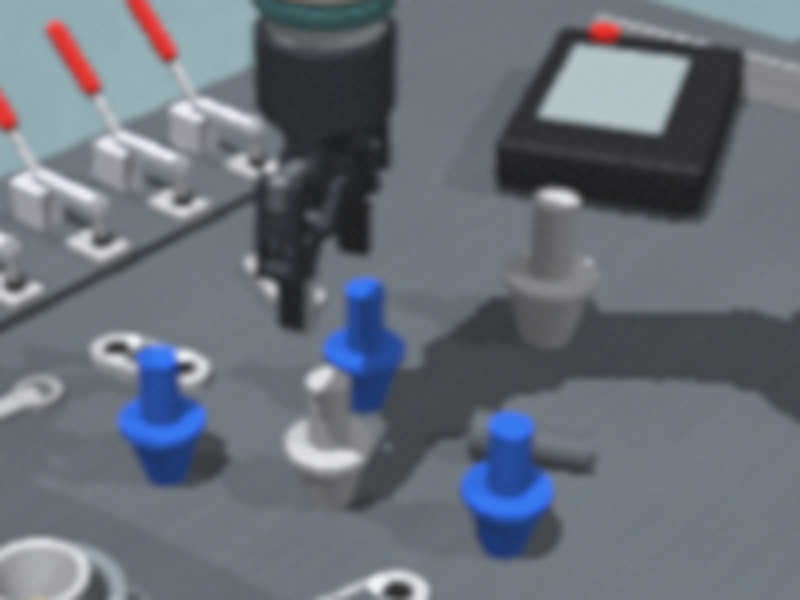

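The side crop shows the fingers above the small grey plug's stem (crop (325,380)), straddling it and clear of the blue neighbours. I descend and grip.

Call:
arm_command --series '[100,0,0,2,0,100,0,0,4,0,100,0,0,6,0,100,0,0,7.5,0,100,0,0,8.5,0]'

```text
clock: 2.7
eef_pos: [486.2, -20.7, 55.6]
tool_rot: [-3.141, 0.0, 0.359]
force: [-1.0, -0.4, -0.0]
width: 85.3
gripper_force: 0.0
```

Call:
arm_command --series '[100,0,0,0,0,60,0,0,0,0,40,0,0,0,0,30,0,0,0,0,20,0,0,0,0]'

```text
clock: 3.12
eef_pos: [486.9, -20.6, 57.2]
tool_rot: [3.141, -0.002, 0.359]
force: [0.2, -0.5, -0.3]
width: 39.0
gripper_force: 0.0
```

Call:
arm_command --series '[0,0,0,0,0,0,0,0,0,0,0,0,0,0,0,0,0,0,0,0,0,0,0,0,0]'

```text
clock: 3.53
eef_pos: [486.8, -20.7, 57.2]
tool_rot: [3.141, -0.001, 0.359]
force: [0.2, 0.1, 5.6]
width: 24.1
gripper_force: 58.5
```

Call:
arm_command --series '[0,0,0,-0.5,0,0,0,0,-1.5,0,0,0,0,-3,0,0,0,0,-5,0,0,0,0,-7,0]'

```text
clock: 3.95
eef_pos: [485.3, -20.6, 127.1]
tool_rot: [-3.141, 0.002, 0.359]
force: [0.4, -0.4, -3.7]
width: 24.7
gripper_force: 59.2
```

Call:
arm_command --series '[0,0,0,-1.5,0,0,0,0,-2,0,0,0,0,-2,0,0,0,0,-2,0,0,0,0,-2,0]'

```text
clock: 4.37
eef_pos: [485.3, -20.6, 145.5]
tool_rot: [-3.141, 0.002, 0.359]
force: [0.1, 0.5, -5.7]
width: 24.6
gripper_force: 59.3
```

```bash
python3 - <<'E'
from h import *
s=monitor.read_state()
p0=np.array(s["eef_pos"]);rel(p0[0]+27-1.5,p0[1]+207.2,p0[2])
for n in("top","side"):
    p,d=viewer.get_image(n);cv2.imwrite(f"pics/{n}2.png",p[:,:,::-1]);np.save(f"pics/{n}2d.npy",d)
a=cv2.imread("pics/side2.png")[90:240,170:370];cv2.imwrite("pics/s2.png",cv2.resize(a,None,fx=4,fy=4,interpolation=cv2.INTER_CUBIC))
E
```

```text
t 4.37 tcp [485.3 -20.6 145.5] rot [-3.1409e+00  1.9000e-03  3.5880e-01] F [ 0.1  0.5 -5.7] w 24.6 tool cm [ 9.660e+00 -1.851e+01 -1.000e-02]
```

View pics/s2.png

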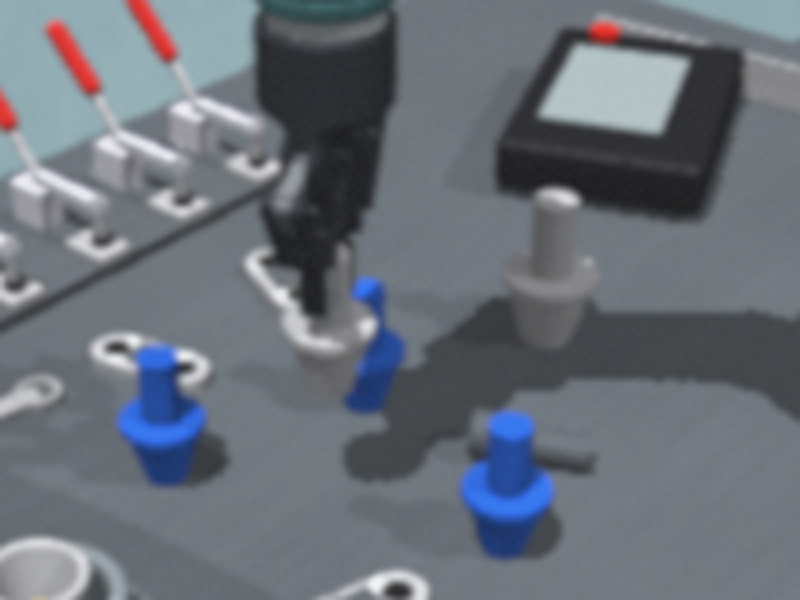

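The crop shows the plug held upright, foot clear of the bench at crop (330,390). I carry it over to the bush at the same height.

Call:
arm_command --series '[0,0.9,-1.7,0,0,0,2.3,-4.3,0,0,0,3.8,-7.2,0,0,0,5.3,-10,0,0,0,6.8,-12.8,0,0]'

```text
clock: 4.88
eef_pos: [504.4, 124.4, 145.4]
tool_rot: [-3.141, 0.002, 0.358]
force: [-0.2, 0.3, -4.9]
width: 24.4
gripper_force: 59.6
```

Call:
arm_command --series '[0,1.2,-2.3,0,0,0,2.2,-4.2,0,0,0,2.8,-5.3,0,0,0,3,-5.7,0,0,0,3,-5.7,0,0]'

```text
clock: 5.3
eef_pos: [512.6, 187.4, 145.7]
tool_rot: [3.141, 0.001, 0.36]
force: [0.6, 0.1, -4.8]
width: 24.9
gripper_force: 59.7
```

Call:
arm_command --series '[0,0,0,0,0,0,0,0,0,0,0,0,0,0,0,0,0,0,0,0,0,0,0,0,0]'

```text
clock: 5.72
eef_pos: [513.2, 186.1, 146.4]
tool_rot: [3.141, -0.0, 0.357]
force: [-0.0, 0.1, -5.7]
width: 24.4
gripper_force: 59.7
```

```bash
python3 - <<'E'
from h import *
s=monitor.read_state();rel(*s["eef_pos"])
L=[]
for n,(x,y,X,Y) in(("top",(110,120,260,230)),("side",(110,150,260,260))):
    p,d=viewer.get_image(n);cv2.imwrite(f"pics/{n}3.png",p[:,:,::-1]);np.save(f"pics/{n}3d.npy",d)
    L.append(cv2.resize(p[y:Y,x:X,::-1],None,fx=2.66*1.95,fy=2.66*1.95,interpolation=cv2.INTER_CUBIC)[:560,:780])
L=[cv2.resize(a,(400,293)) for a in L]
cv2.imwrite("pics/c3.png",np.vstack(L))
E
```

```text
t 5.72 tcp [513.2 186.1 146.4] rot [ 3.1413 -0.      0.3574] F [-0.   0.1 -5.7] w 24.4 tool cm [0. 0. 0.]
```

View pics/c3.png

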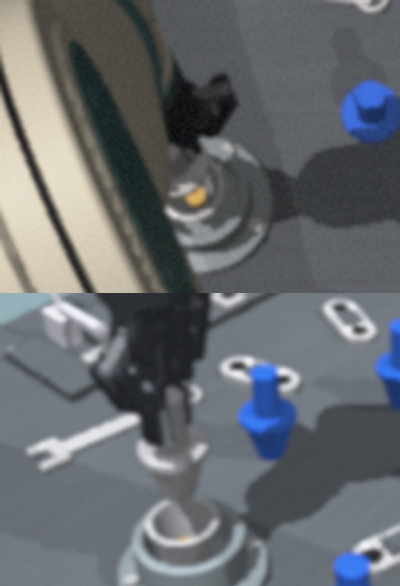

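The side crop (lower half) shows the plug upright over the bush: foot at crop (180,500), bush mouth at (182,522). The top view is occluded by the arm. I fit the cone's axis from the side depth and compare it with the rim from the same camera.

```bash
python3 - <<'E'
from h import *
from scipy.optimize import least_squares
def go(f,u0,v0,g):
    d=np.load(f);W=cloud("side",d);v,u=np.mgrid[:384,:512]
    x,y,zf=g
    m=(np.hypot(W[...,0]-x,W[...,1]-y)<30)&(W[...,2]>zf+4)&(W[...,2]<zf+37)&(d>0);q=W[m]
    F=lambda a:np.hypot(q[:,0]-a[0],q[:,1]-a[1])-(13+.275*(q[:,2]-a[2]))
    # fit; z free
    r=least_squares(F,g,loss="soft_l1");print(f,len(q),np.round(r.x,1),"rms",np.sqrt(np.mean(F(r.x)**2)).round(2))
go("pics/side0d.npy",0,0,(483.5,-19.1,0.))
go("pics/side3d.npy",0,0,(511,187,89.))
W=cloud("side",np.load("pics/side3d.npy"))
# flange underside/top heights and rim now
m=(np.hypot(W[...,0]-511,W[...,1]-188)<32)
h,e=np.histogram(W[m][:,2],np.arange(54,150,4));print(dict(zip(e[:-1].tolist(),h.tolist())))
E
```

```text
pics/side0d.npy 105 [485.2 -21.3   0.9] rms 0.79
pics/side3d.npy 147 [511.6 186.4  90.5] rms 0.76
{54: 72, 58: 117, 62: 49, 66: 0, 70: 0, 74: 0, 78: 0, 82: 0, 86: 1, 90: 13, 94: 15, 98: 11, 102: 18, 106: 21, 110: 15, 114: 25, 118: 20, 122: 17, 126: 7, 130: 41, 134: 196, 138: 25, 142: 13}
```

The plug is within about 1 mm of the bush axis. I descend, and slow down near the pin, which I expect at TCP z≈92.

Call:
arm_command --series '[0,0,0,0.8,0,0,0,0,1.8,0,0,0,0,2.8,0,0,0,0,3.7,0,0,0,0,4.3,0]'

```text
clock: 6.23
eef_pos: [512.1, 186.7, 101.4]
tool_rot: [3.141, 0.002, 0.359]
force: [-0.5, -0.3, -5.0]
width: 25.0
gripper_force: 59.7
```

Call:
arm_command --series '[0,0,0,0.1,0,0,0,0,0.3,0,0,0,0,0.5,0,0,0,0,0.7,0,0,0,0,0.8,0]'

```text
clock: 6.65
eef_pos: [513.2, 187.1, 95.4]
tool_rot: [-3.142, -0.001, 0.359]
force: [-0.3, -0.4, -5.7]
width: 24.7
gripper_force: 59.7
```

Call:
arm_command --series '[0,0,0,0.1,0,0,0,0,0.2,0,0,0,0,0.3,0,0,0,0,0.4,0,0,0,0,0.4,0]'

```text
clock: 7.07
eef_pos: [513.4, 187.1, 91.8]
tool_rot: [3.142, -0.001, 0.359]
force: [-0.8, -0.5, -0.4]
width: 24.9
gripper_force: 60.5
```

Contact with the pin comes at TCP 91.8 as expected, so home should be near TCP z≈79.

Call:
arm_command --series '[0,0,0,0.1,0,0,0,0,0.2,0,0,0,0,0.3,0,0,0,0,0.3,0,0,0,0,0.3,0]'

```text
clock: 7.48
eef_pos: [513.6, 187.2, 89.4]
tool_rot: [3.142, -0.001, 0.359]
force: [-1.4, -0.7, 5.0]
width: 24.4
gripper_force: 60.6
```

Call:
arm_command --series '[0,0,0,0.1,0,0,0,0,0.2,0,0,0,0,0.3,0,0,0,0,0.3,0,0,0,0,0.3,0]'

```text
clock: 7.9
eef_pos: [513.6, 187.2, 86.4]
tool_rot: [-3.142, -0.001, 0.359]
force: [-2.0, -0.5, 6.1]
width: 24.5
gripper_force: 60.6
```

Call:
arm_command --series '[0,-0.05,0.02,0.1,0,0,-0.1,0.04,0.2,0,0,-0.1,0.04,0.3,0,0,-0.1,0.04,0.3,0,0,-0.1,0.04,0.3,0]'

```text
clock: 8.32
eef_pos: [513.4, 187.1, 83.6]
tool_rot: [-3.141, -0.003, 0.359]
force: [-0.9, 0.7, 5.7]
width: 24.6
gripper_force: 60.9
```

Call:
arm_command --series '[0,0,0,0.1,0,0,0,0,0.2,0,0,0,0,0.2,0,0,0,0,0.2,0,0,0,0,0.2,0]'

```text
clock: 8.73
eef_pos: [513.4, 187.1, 81.6]
tool_rot: [-3.141, -0.003, 0.359]
force: [-0.8, 0.3, 5.6]
width: 24.6
gripper_force: 60.9
```

Lateral forces are small and the pin is sliding at about 6 N. I continue in 1 mm steps.

Call:
arm_command --series '[0,0,0,0.05,0,0,0,0,0.1,0,0,0,0,0.1,0,0,0,0,0.1,0,0,0,0,0.1,0]'

```text
clock: 9.15
eef_pos: [513.4, 187.1, 80.7]
tool_rot: [-3.141, -0.003, 0.359]
force: [-1.1, 0.5, 6.3]
width: 24.6
gripper_force: 60.9
```

Call:
arm_command --series '[0,0,0,0.05,0,0,0,0,0.1,0,0,0,0,0.1,0,0,0,0,0.1,0,0,0,0,0.1,0]'

```text
clock: 9.57
eef_pos: [513.4, 187.1, 79.7]
tool_rot: [-3.141, -0.003, 0.359]
force: [-0.6, 0.2, 7.1]
width: 24.6
gripper_force: 60.9
```

Call:
arm_command --series '[0,0,0,0.05,0,0,0,0,0.05,0,0,0,0,0.05,0,0,0,0,0.05,0,0,0,0,0.05,0]'

```text
clock: 9.98
eef_pos: [513.4, 187.1, 79.2]
tool_rot: [-3.141, -0.003, 0.359]
force: [-0.3, 0.5, 6.9]
width: 24.2
gripper_force: 60.9
```

Call:
arm_command --series '[0,0,0,0.05,0,0,0,0,0.05,0,0,0,0,0.05,0,0,0,0,0.05,0,0,0,0,0.05,0]'

```text
clock: 10.4
eef_pos: [513.5, 187.1, 78.9]
tool_rot: [-3.141, -0.003, 0.359]
force: [-1.9, -0.6, 8.5]
width: 24.6
gripper_force: 61.3
```

Call:
arm_command --series '[0,0,0,0.05,0,0,0,0,0.05,0,0,0,0,0.05,0,0,0,0,0.05,0,0,0,0,0.05,0]'

```text
clock: 10.82
eef_pos: [513.5, 187.1, 78.8]
tool_rot: [-3.141, -0.003, 0.359]
force: [-2.2, 0.2, 13.1]
width: 24.7
gripper_force: 61.7
```

The force is now rising steeply at the expected depth, so this is home. It gains about 4.5 N per 0.5 mm of command, so I add 0.7 mm to reach about 20 N and hold.

Call:
arm_command --series '[0,0,0,0.03,0,0,0,0,0.05,0,0,0,0,0.07,0,0,0,0,0.07,0,0,0,0,0.07,0]'

```text
clock: 11.23
eef_pos: [513.5, 187.1, 78.8]
tool_rot: [-3.141, -0.004, 0.359]
force: [-2.8, -1.0, 17.8]
width: 24.7
gripper_force: 62.2
```

Call:
arm_command --series '[0,0,0,0,0,0,0,0,0,0,0,0,0,0,0,0,0,0,0,0,0,0,0,0,0]'

```text
clock: 11.65
eef_pos: [513.5, 187.1, 78.8]
tool_rot: [-3.141, -0.004, 0.359]
force: [-3.6, -0.0, 18.5]
width: 24.7
gripper_force: 62.2
```

```bash
python3 - <<'E'
from h import *
s=monitor.read_state();rel(*s["eef_pos"])
p,d=viewer.get_image("side");cv2.imwrite("pics/side4.png",p[:,:,::-1]);np.save("pics/side4d.npy",d)
cv2.imwrite("pics/c4.png",cv2.resize(p[180:290,110:260,::-1],None,fx=5,fy=5,interpolation=cv2.INTER_CUBIC))
E
```

```text
t 11.65 tcp [513.5 187.1  78.8] rot [-3.1412 -0.0037  0.3588] F [-3.6 -0.  18.5] w 24.7 tool cm [0. 0. 0.]
```

View pics/c4.png

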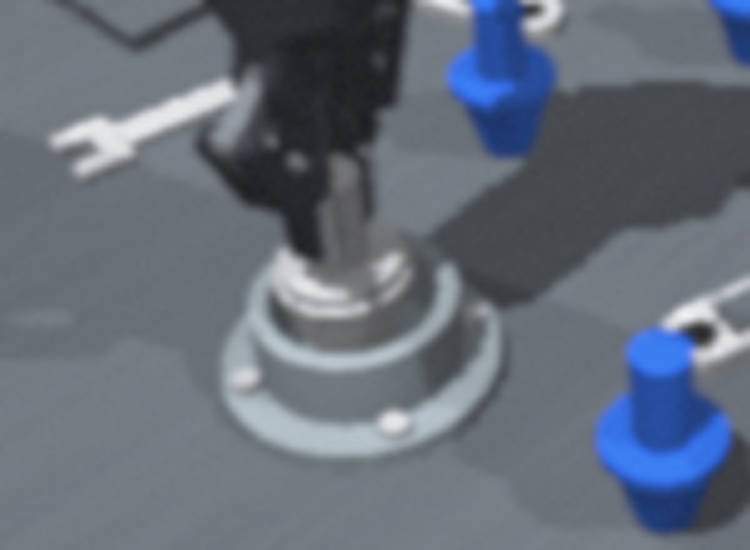

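The crop shows the plug in the bush with its flange flush on the mouth at crop (340,285), stem upright. I add a touch to reach about 20 N and hold, then relax the push before opening.

Call:
arm_command --series '[0,0,0,0.02,0,0,0,0,0.02,0,0,0,0,0.02,0,0,0,0,0.02,0,0,0,0,0.02,0]'

```text
clock: 12.12
eef_pos: [513.6, 187.1, 78.8]
tool_rot: [-3.141, -0.004, 0.359]
force: [-3.9, -1.1, 20.6]
width: 24.3
gripper_force: 62.3
```

Call:
arm_command --series '[0,0,0,0,0,0,0,0,0,0,0,0,0,0,0,0,0,0,0,0,0,0,0,0,0]'

```text
clock: 12.53
eef_pos: [513.5, 187.1, 78.8]
tool_rot: [-3.141, -0.004, 0.359]
force: [-4.7, -1.4, 20.5]
width: 24.6
gripper_force: 62.3
```

Call:
arm_command --series '[0,0,0,-0.05,0,0,0,0,-0.1,0,0,0,0,-0.15,0,0,0,0,-0.15,0,0,0,0,-0.15,0]'

```text
clock: 12.95
eef_pos: [513.5, 187.0, 78.9]
tool_rot: [-3.141, -0.003, 0.359]
force: [-1.3, 0.5, 9.0]
width: 24.6
gripper_force: 60.8
```

Call:
arm_command --series '[0,0,0,-0.04,0,0,0,0,-0.08,0,0,0,0,-0.08,0,5,0,0,-0.08,0,40,0,0,-0.08,0]'

```text
clock: 13.37
eef_pos: [512.5, 186.3, 78.3]
tool_rot: [3.141, -0.0, 0.359]
force: [-0.1, -0.1, 0.4]
width: 33.7
gripper_force: 0.0
```

Call:
arm_command --series '[60,0,0,0,0,100,0,0,0,0,100,0,0,0,0,100,0,0,0,0,100,0,0,0,0]'

```text
clock: 13.78
eef_pos: [512.1, 186.2, 78.0]
tool_rot: [3.142, 0.0, 0.359]
force: [0.1, -0.6, -0.3]
width: 85.4
gripper_force: 0.0
```

Call:
arm_command --series '[100,0,0,-1,0,100,0,0,-3,0,100,0,0,-6,0,100,0,0,-9,0,100,0,0,-12,0]'

```text
clock: 14.2
eef_pos: [511.9, 186.2, 200.1]
tool_rot: [3.142, 0.0, 0.359]
force: [0.3, 0.6, -0.5]
width: 85.0
gripper_force: 0.0
```

Call:
arm_command --series '[100,-2,3,-2,0,100,-4,6,-4,0,100,-6,9,-4,0,100,-7,11,-4,0,100,-7,12,-4,0]'

```text
clock: 14.62
eef_pos: [487.4, 45.1, 239.5]
tool_rot: [3.14, 0.001, 0.354]
force: [0.0, -0.6, -0.2]
width: 85.5
gripper_force: 0.0
```

```bash
python3 - <<'E'
from h import *
s=monitor.read_state();rel(*s["eef_pos"])
for n,px in(("top",(183,191)),("side",(180,232))):
    p,d=viewer.get_image(n);W=cloud(n,d)
    v,u=np.mgrid[:384,:512];nr=np.hypot(u-px[0],v-px[1])<40;z=W[...,2]
    m=nr&(z>108)&(z<130);print(n,"stem top",np.round(W[m].mean(0),1) if m.any() else None,m.sum(),"z95",np.percentile(z[nr],99.3))
    m=nr&(abs(z-67)<4);print("flange z",np.median(z[m]),m.sum())
    cv2.imwrite(f"pics/{n}5.png",cv2.resize(p[px[1]-60:px[1]+60,px[0]-80:px[0]+80,::-1],None,fx=2.5,fy=2.5,interpolation=cv2.INTER_CUBIC))
cv2.imwrite("pics/c5.png",np.hstack([cv2.imread("pics/top5.png"),cv2.imread("pics/side5.png")]))
E
```

```text
t 14.62 tcp [487.4  45.1 239.5] rot [3.1399e+00 6.0000e-04 3.5370e-01] F [ 0.  -0.6 -0.2] w 85.5 tool cm [0. 0. 0.]
top stem top [517.2 190.8 114.7] 47 z95 848.4060237014193
flange z 68.74934287467758 20
side stem top [509.1 188.9 113. ] 104 z95 114.71367879747552
flange z 68.58488432628066 251
```

View pics/c5.png

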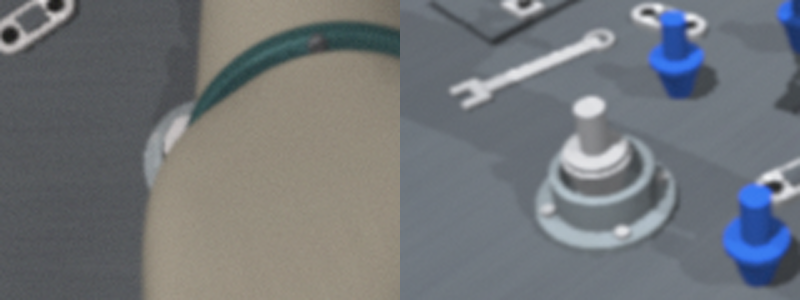

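The side view shows the plug upright in the bush, stem top at crop (590,105). The flange top is at z 68.6, which equals the mouth at 61.5 plus the 7 mm flange, so it is flush. The arm is clear, and I hand in the job.

```bash
python3 -c "
from cell import workorder
print(workorder.finish_job())"
```

```text
the job is handed in; nothing more can be done
None
```

The smaller plug is seated in the bush, upright with its flange flush within measurement error. It was pressed home with a steady push of about 20 N (peak reading 20.6 N) and released, and the job is handed in; no verdict came back.

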